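# Wind the calorimeter vessel home and cover it

### The arm

A 7-joint arm with a two-finger parallel gripper is mounted at the origin on a cart in front of the work surface, level with it; the furniture and walls round the work are solid. World frame = base frame: x ahead of the robot, y to its left, z up, the work surface at z = 0. Lengths are in m, angles in rad, forces in N, time in s.
With the tool pointing down it reaches from about 0.425 to 0.925 m from the base axis. Payload 6.8 kg.
Tool frame: the origin (TCP) lies on the front face of the gripper's body, between the roots of the fingers; the fingertips stand 73 mm ahead of it and the grasp point (between the pads) lies 54 mm ahead of it (env.nose_length is the distance from the TCP to the fingertips, in m); z points along the fingers, y is the direction in which the jaws open and shut (so a half turn about z gives the same grasp; the last joint's range is limited). The gripper opens to 85 mm and grips with 20 to 120 N. Pads are 22 mm wide; open, the fingers measure 114 mm over their backs; the gripper's body (76 mm by 85 mm) begins 54 mm behind the grasp point. The pads swing forward as they close: fully open they stand 13 mm farther back than shut.
Start: joints at [-1.433, 0.477, 0.022, 1.555, -0.011, 1.109, -0.083], TCP at [0.164, 0.655, 0.304] pointing down, gripper open.
Joint ranges: [-2.96, 2.96], [-0.34, 2.1], [-1.41, 1.46], [0.24, 2.44], [-1.37, 4.51], [0.17, 1.92], [-2.96, 2.96]. Speed limits (rad/s): [2.39, 2.39, 3.14, 3.14, 3.14, 3.14, 3.14].

### API

Orientations are given as a unit quaternion [w, x, y, z].
In Python, from cell import env, kin, camera, calibration, job gives the robot as it stands. The module is installed in compiled form; this text tells all that it offers. Calls block until the motion is done:
- env.reach(position, orientation): joint-space move of the TCP to a pose.
- env.movel(position, velocity=0.15, rot=None, stop_force=None): straight line of the TCP; rot=None keeps the orientation; velocity is the mean speed in m/s. With stop_force (N) it stops when the force on the tool has changed by that much, and returns True; else False.
- env.goto_joints(angles): joint-space move.
- env.grip(opening, f_grip=None): finger opening in m; f_grip is the grip in N (None keeps the last); returns when the fingers have stopped.
- env.dwell(seconds).
- kin.inverse_kinematics(position, orientation): joint angles nearest the present ones, or None.
- env.get_state(): the state.
- camera(name): name is "scene" or "top"; returns (picture, depth): 400x640x3 uint8, blue, green, red; 400x640 float32, m along the optical axis (not along the pixel's ray), 0 where there is no reading.
- calibration(name): a dict with "fx", "fy", "cx", "cy" (pixels), "rvec" (rotation vector, rad) and "tvec" (3), from world to camera coordinates, as OpenCV has them. Camera axes: x right, y down, z forward; pixel columns grow to the right and rows downward; lengths in m; the calibration is good to about 2 mm. A picture is of the moment at which its call begins. calibration takes no time and is no camera call.
A pose or a line that the arm cannot do raises env.PlanningError and nothing moves.
- job.job_done(): hands the job in, once; it reports no verdict.
The state is a dict: "time": time; "qpos": joint angles; "joint_velocities": joint speeds; "joint_torque": joint torques, N m; "tcp_pos": TCP position; "orientation": TCP orientation; "force": force on the tool from outside, world axes, zero at the start; "torque": the same for the moment, N m; "opening": finger opening in m.
Only numpy, scipy, OpenCV 4.12 (cv2) and the standard library are available. Lean on these libraries where they do the work, as an engineer would, in place of code of your own. Each camera call takes 0.05 s, during which the arm holds its last target. There are 200 camera calls.

### The job

The inner metal vessel of the calorimeter sits too high in its jacket. Turn it clockwise (seen from above) by its side arms until it is fully home and will go no lower, then set the lid squarely on the vessel's mouth and let go. Do not knock over or shove the glassware and the porcelain dish around it.

Things in the scene. Friction and masses are not known exactly. Their poses are not given: they have to be found in the camera images.
- jacket: Calorimeter jacket, a grey upright cylinder 88 mm across (foot ring 104 mm across, 6 mm high) and 100 mm high with a steel collar on top, fixed to the table. Origin at the centre of its underside on the table, z up along its axis.
- cup (a joint): Turning angle of the metal vessel in the jacket, rad, growing clockwise seen from above; the vessel rides on a steep thread and goes down 6 mm per rad. 0 is highest, 2.4 is fully home (hard stop, side arms resting on the jacket's collar). It starts between 0 and 0.5. It turns stiffly (about 0.3 N m, some 4 N on an arm at 70 mm from the axis), stays where it is left, and cannot be pressed straight down by ordinary forces (below 40 N).
- cup_mouth (a point): Centre of the vessel's open mouth, on the jacket's axis, at the level of the rim; z up. The aluminium vessel is 65 mm across outside and 59 mm inside. The rim stands 112 mm above the table when home, up to 126 mm at the start.
- side_arm_a (a point): Tip of one of the vessel's two opposite side arms: round horizontal bars of 10 mm diameter that stick out radially, 7 mm (centre line) below the rim, from the vessel's wall to a black ball of 14 mm diameter centred at this point, 88 mm from the axis. Beyond the jacket (44 mm from the axis) the space under the arm is free.
- side_arm_b (a point): Tip of the other side arm, diametrically opposite to the first, same shape.
- lid: Loose lid standing upright on the table, about 60 g (40 to 85 g): round plug 52 mm across and 6 mm deep below, black disc 70 mm across and 6 mm thick above it, and an upright round knob of 20 mm diameter and 28 mm height on top. Origin at the centre of the plug's underside; z up along the knob, whose top is at z = 40 mm. Set on the vessel, the disc lies on the rim and the plug hangs 6 mm inside the mouth with 3.5 mm play all round.
- evaporating_dish: Loose shallow porcelain dish, 72 mm across and 29 mm high; a bystander. Origin at the centre of its underside.
- beaker: Loose glass beaker, 80 mm across and 95 mm high, behind the work; a bystander. Origin at the centre of its underside.
- reagent_bottle: Loose bottle with a screw cap, 64 mm across and 131 mm high, behind the work; a bystander. Origin at the centre of its underside.
Mind the look-alikes: they are no part of the job. What is shaped like the lid but pink is not meant.

How it is judged:
By the outcome, as a careful person would: the job done as asked, in the order asked, and still so for the second after the job is handed in, with the robot touching nothing.
It also fails if it takes over 54 s, if anything falls off the work surface, if the arm or the gripper's body presses on something with over 40 N, if the wrist force passes 120 N, or if a joint passes its speed limit or range.

## Working session

There is one attempt and no reset: what is moved stays moved. The work goes in short steps, each a Python script; the robot and the scene stay as the last script left them, time stands still between calls to the robot, and variables do not carry over. Pictures are saved under pics/ and viewed, about 8 in all and at most 12, crops included, and the job is handed in when it is done.

```bash
mkdir -p pics; cat > h.py <<'E'
import numpy as np, cv2
from cell import env, kin, camera, calibration, job
def cam(n):
    c=calibration(n); R=cv2.Rodrigues(np.array(c["rvec"],float))[0]; return c,R,np.array(c["tvec"],float).ravel()
def cloud(n,d):
    c,R,t=cam(n); v,u=np.mgrid[0:400,0:640]
    P=np.stack([(u-c["cx"])/c["fx"]*d,(v-c["cy"])/c["fy"]*d,d],-1)
    W=(P-t)@R; W[d==0]=np.nan; return W
def atz(n,u,v,z):
    c,R,t=cam(n); r=R.T@np.array([(u-c["cx"])/c["fx"],(v-c["cy"])/c["fy"],1]); o=-R.T@t
    return o+r*(z-o[2])/r[2]
E
python3 - <<'E'
from h import *
for n in("scene","top"):
    p,d=camera(n); cv2.imwrite(f"pics/{n}0.png",p); np.save(f"{n}0.npy",d)
    c,R,t=cam(n); print(n,-R.T@t,R[2],c["fx"])
print(env.get_state())
E
```

```text
scene [0.22993092 0.63234505 0.77393455] [ 0.35309448 -0.65877899 -0.66433014] 413.7726859105035
top [ 0.47610573 -0.00213021  1.04838572] [ 9.50731521e-02  4.21940344e-04 -9.95470199e-01] 382.1683406696442
{'time': 0.1, 'qpos': array([-1.43313446,  0.4777288 ,  0.02233143,  1.5563295 , -0.01148966,
        1.10933891, -0.08311184]), 'joint_velocities': array([-0.00115229, -0.0020537 , -0.00072564, -0.00406778,  0.00145351,
        0.00049629,  0.00035933]), 'joint_torque': array([ 4.85429628e-03, -5.97764111e+01,  1.61395557e+00, -2.81953043e+01,
        1.28432052e-02,  5.08487632e-03, -9.76160123e-06]), 'tcp_pos': array([0.16412148, 0.65431582, 0.30302477]), 'orientation': array([-3.96899462e-05,  1.22560461e-01,  9.92460695e-01, -8.37298152e-04]), 'force': array([-0.53521509, -0.01521364,  0.44253941]), 'torque': array([-0.00724664,  0.04040026,  0.00743887]), 'opening': 0.08507932069105446}
```

View pics/top0.png

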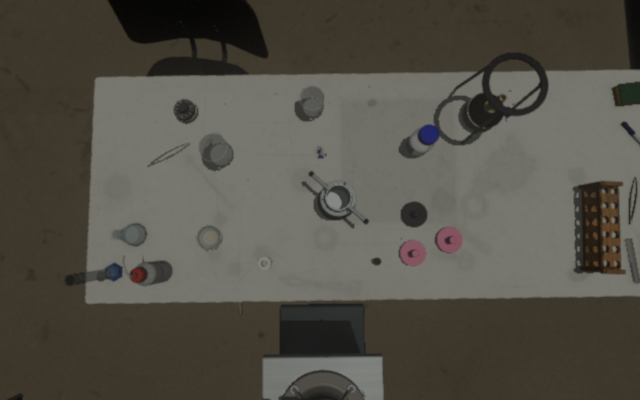

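View pics/scene0.png

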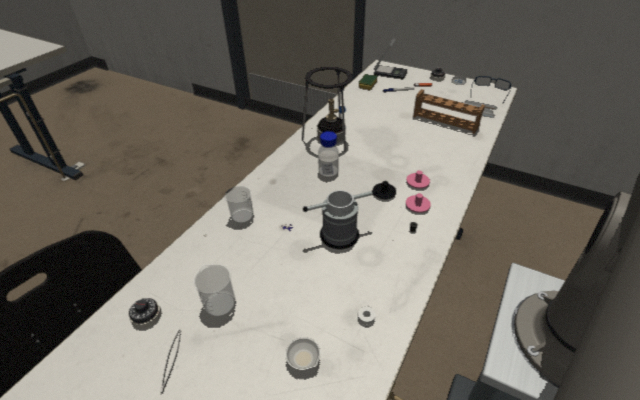

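Top view: vessel and side arms around (338,200), arm balls at (311,174) and (365,221), black lid at (414,214), pink look-alikes at (449,240) and (412,252). I'll enlarge this area.

```bash
python3 - <<'E'
from h import *
p=cv2.imread("pics/top0.png"); cv2.imwrite("pics/crop1.png",cv2.resize(cv2.convertScaleAbs(p[150:270,290:450],alpha=1.6),None,fx=5,fy=5,interpolation=cv2.INTER_CUBIC))
W=cloud("top",np.load("top0.npy"))
for u,v in[(311,174),(365,221),(338,200),(414,214),(414,222),(405,205),(420,230),(427,132),(312,100),(208,237),(376,261),(320,152),(220,155)]: print(u,v,W[v,u].round(4))
for n,(u0,u1,v0,v1),z0,z1 in[("rim",(315,362,175,225),.105,.135),("lid",(395,432,195,235),.009,.02),("knob",(395,432,195,235),.03,.05)]:
    S=W[v0:v1,u0:u1].reshape(-1,3); S=S[(S[:,2]>z0)&(S[:,2]<z1)]
    print(n,len(S),S.min(0).round(4),S.max(0).round(4),S.mean(0).round(4),np.median(S,0).round(4))
E
```

```text
311 174 [0.6205 0.0195 0.1285]
365 221 [ 0.5049 -0.1098  0.1225]
338 200 [ 0.5645 -0.0496  0.0327]
414 214 [ 0.5244 -0.2495  0.0383]
414 222 [ 0.5039 -0.2549  0.0131]
405 205 [ 0.5514 -0.2354 -0.0014]
420 230 [ 0.4823 -0.274  -0.0013]
427 132 [ 0.7207 -0.2661  0.1302]
312 100 [0.8492 0.0174 0.0072]
208 237 [0.4705 0.3035 0.0064]
376 261 [ 0.4017 -0.1481  0.0228]
320 152 [ 0.7017 -0.0032  0.0025]
220 155 [0.697  0.2751 0.0015]
rim 301 [ 0.5099 -0.1005  0.105 ] [0.6187 0.01   0.1284] [ 0.5632 -0.0466  0.1212] [ 0.5652 -0.0482  0.1226]
lid 448 [ 0.4904 -0.2914  0.0091] [ 0.5584 -0.2229  0.0195] [ 0.5243 -0.2568  0.0127] [ 0.5232 -0.2555  0.0126]
knob 48 [ 0.5162 -0.2653  0.0303] [ 0.5322 -0.248   0.045 ] [ 0.5242 -0.2564  0.0396] [ 0.5242 -0.2568  0.0399]
```

View pics/crop1.png

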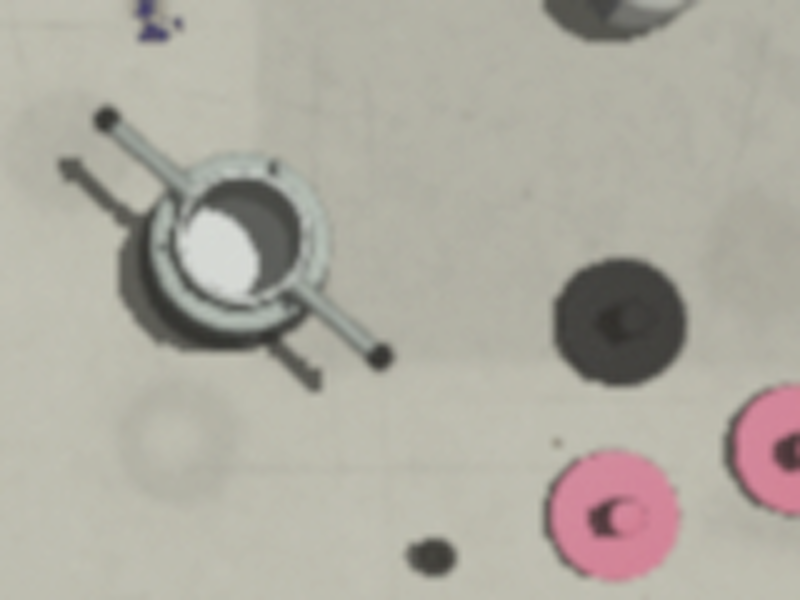

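Crop: vessel centre about (239,243) in crop; arm balls at crop (106,118) and (379,356), lid at (620,322). I'll push arm A clockwise round the far side with the closed fingers used as a peg.

```bash
cat >> h.py <<'E'
from scipy.spatial.transform import Rotation as Ro
def quat(phi,s=1):   # tool down, y along tangent at phi
    t=s*np.array([-np.sin(phi),np.cos(phi),0]); z=np.array([0,0,-1.]); x=np.cross(t,z)
    q=Ro.from_matrix(np.stack([x,t,z],1)).as_quat(); return q[[3,0,1,2]]
def peg(C,phi,off=.020,r=.068,z=.163):
    return np.array([C[0]+r*np.cos(phi)-off*np.sin(phi),C[1]+r*np.sin(phi)+off*np.cos(phi),z])
E
python3 - <<'E'
from h import *
a=atz("top",311.2,173.6,.121);b=atz("top",365.8,221.2,.121)
print(a,b,np.linalg.norm(a-b),(a+b)/2,np.degrees(np.arctan2(*(a-b)[[1,0]])))
C=(a+b)/2; ph=np.arctan2(*(a-b)[[1,0]])
for s in(1,-1):
    for d in (-.3,0,.6,1.2,1.8,2.4,2.6):
        q=kin.inverse_kinematics(peg(C,ph-d),quat(ph-d,s)); print(s,d,None if q is None else np.round(q,2))
E
```

```text
[0.62262191 0.01915909 0.121     ] [ 0.5044325  -0.11191828  0.121     ] 0.17649366308491657 [ 0.5635272  -0.04637959  0.121     ] 47.95975921599037
1 -0.3 [-0.23  0.49  0.11  1.92 -0.07  0.74  2.62]
1 0 [-0.27  0.52  0.17  1.88 -0.13  0.76  2.38]
1 0.6 [-0.36  0.58  0.38  1.81 -0.29  0.8   1.97]
1 1.2 [-0.4   0.63  0.54  1.79 -0.42  0.83  1.55]
1 1.8 [-0.47  0.67  0.73  1.83 -0.58  0.87  1.15]
1 2.4 [-0.53  0.69  0.88  1.91 -0.69  0.88  0.71]
1 2.6 [-0.57  0.71  0.94  1.94 -0.74  0.89  0.57]
-1 -0.3 [-0.61  0.56  0.61  1.95 -0.45  0.77 -0.17]
-1 0 [-0.61  0.6   0.65  1.9  -0.49  0.8  -0.43]
-1 0.6 [-0.59  0.67  0.72  1.83 -0.57  0.86 -0.92]
-1 1.2 [-0.69  0.86  1.05  1.81 -0.88  1.03 -1.21]
-1 1.8 [-0.71  1.01  1.26  1.84 -1.06  1.17 -1.6 ]
-1 2.4 [-0.7   0.97  1.26  1.92 -1.05  1.13 -2.13]
-1 2.6 [-0.71  0.95  1.26  1.95 -1.04  1.11 -2.32]
```

```bash
cat >> h.py <<'E'
C=np.array([.5635,-.0464]); PH=np.radians(47.96)
E
python3 - <<'E'
from h import *
env.grip(0.0,40)
p0=peg(C,PH,off=.042)
env.reach(p0+[0,0,.09],quat(PH)); env.movel(p0,.15)
print(env.get_state()["time"],env.get_state()["opening"])
for d in np.arange(0.0,2.75,.2):
    h=env.movel(peg(C,PH-d),.09,rot=quat(PH-d),stop_force=16)
    s=env.get_state(); e=s["tcp_pos"]-peg(C,PH-d)
    print(round(d,2),h,round(s["time"],2),s["force"].round(1),(e*1e3).round(1))
    if h: break
p,dd=camera("top"); cv2.imwrite("pics/top1.png",p); np.save("top1.npy",dd)
E
```

```text
4.2667 6.858215429979224e-05
0.0 False 4.66 [-0.1  0.1  0.3] [ 0.7 -0.6  0.4]
0.2 False 5.01 [-2.7  1.  -1.3] [-0.9  0.3 -0.6]
0.4 False 5.36 [-2.5  2.4 -1. ] [-0.5  0.5 -0.3]
0.6 False 5.71 [-1.1  2.4 -1.9] [-0.1  0.5 -0. ]
0.8 False 6.06 [-0.9  3.1 -2. ] [0.2 0.4 0.2]
1.0 False 6.41 [ 0.4  1.9 -0.8] [0.3 0.3 0.2]
1.2 False 6.76 [ 0.8  1.9 -1.4] [0.3 0.3 0.2]
1.4 False 7.11 [ 1.7  1.8 -2.2] [0.3 0.2 0.2]
1.6 False 7.46 [ 2.5  1.6 -1.8] [0.3 0.1 0.2]
1.8 False 7.81 [ 3.1  0.7 -1. ] [0.3 0.1 0.1]
2.0 False 8.16 [ 1.8 -0.  -1.1] [0.3 0.1 0.1]
2.2 False 8.51 [ 4.9  1.3 -3.4] [1.6 1.  0.3]
2.4 False 8.86 [19.8  4.1 -6.7] [6.8 2.9 1.6]
2.6 False 9.21 [ 34.    3.9 -11.2] [12.4  3.5  3.2]
```

```bash
python3 - <<'E'
from h import *
d=2.15
env.movel(peg(C,PH-d,off=.035),.1,rot=quat(PH-d)); env.movel(peg(C,PH-d,off=.035,z=.25),.2)
env.grip(0.085)
L=np.array([.5242,-.2566]); env.reach([*L,.20],quat(0.0,1) if 0 else quat(PH-2.15)) if 0 else None
q=[quat(0.),quat(np.pi)]
now=np.array(env.get_state()["qpos"])
J=[kin.inverse_kinematics([*L,.2],x) for x in q]; 
for j in J: print(None if j is None else np.round(j,2))
i=int(np.argmin([9 if j is None else abs(j[6]-now[6]) for j in J])); print(i)
env.reach([*L,.2],q[i])
p,dd=camera("top"); cv2.imwrite("pics/top2.png",p); ps,_=camera("scene"); cv2.imwrite("pics/scene2.png",ps)
W=cloud("top",dd)
S=W[170:230,305:372].reshape(-1,3); r=np.hypot(*(S[:,:2]-C).T)
m=(r>.0295)&(r<.0325)&(S[:,2]>.09); print("rim",m.sum(),np.median(S[m],0),S[m].mean(0))
W0=cloud("top",np.load("top0.npy"))[170:230,305:372].reshape(-1,3); r=np.hypot(*(W0[:,:2]-C).T)
m=(r>.0295)&(r<.0325)&(W0[:,2]>.09); print("rim before",np.median(W0[m],0))
cv2.imwrite("pics/mix2.png",np.vstack([cv2.resize(p[150:250,290:450],(640,400))[:300],cv2.resize(ps[170:270,270:430],(480,300))[:,:].copy() if 0 else cv2.copyMakeBorder(cv2.resize(ps[170:270,270:430],(480,300)),0,0,0,160,0)]))
print(env.get_state()["time"],env.get_state()["tcp_pos"])
E
```

```text
[-0.06  0.5   0.54  1.9  -0.34  0.84  2.23]
[-0.46  0.86  1.26  1.92 -0.94  1.12 -0.37]
1
rim 94 [ 0.55992373 -0.04587036  0.11217547] [ 0.56090701 -0.04617614  0.1107496 ]
rim before [ 0.56165426 -0.04849833  0.12433252]
12.4417 [ 0.52496538 -0.25589478  0.20009156]
```

View pics/mix2.png

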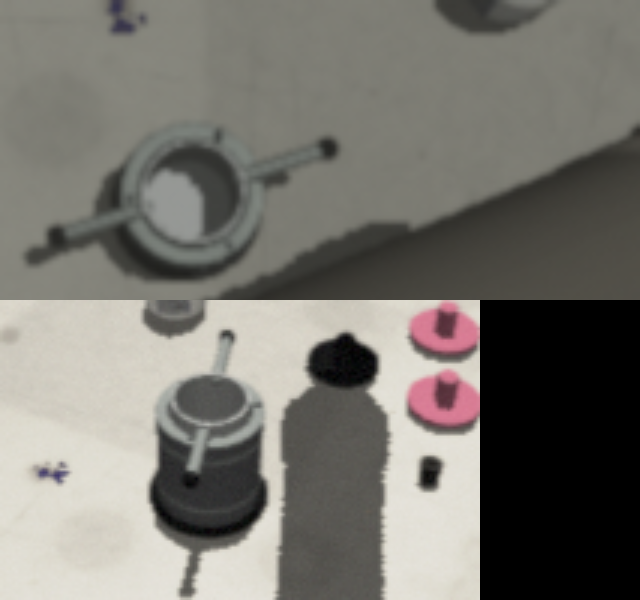

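```bash
python3 - <<'E'
from h import *
a=atz("top",304,209.25,.105);b=atz("top",371.75,186.75,.105); print(a,b,np.linalg.norm(a-b),(a+b)/2)
C2=((a+b)/2)[:2]; Cm=(C+C2)/2; print(Cm)
L=np.array([.5242,-.2566])
print(env.movel([*L,.091],.12,stop_force=8), env.get_state()["tcp_pos"])
env.grip(0.0,40); print("open",env.get_state()["opening"])
env.movel([*L,.24],.2)
env.movel([*Cm,.24],.2)
env.dwell(.3)
s=env.get_state();print(s["time"],s["opening"],s["force"],s["tcp_pos"])
for n in("top","scene"):
    p,dd=camera(n); cv2.imwrite(f"pics/{n}3.png",p); np.save(f"{n}3.npy",dd)
ps=cv2.imread("pics/scene3.png"); cv2.imwrite("pics/s3.png",cv2.resize(ps[130:270,270:430],None,fx=4,fy=4,interpolation=cv2.INTER_CUBIC))
W=cloud("scene",np.load("scene3.npy"))[130:270,270:430]; np.save("W3.npy",W)
m=(W[...,2]>.154)&(W[...,2]<.164)&(np.hypot(W[...,0]-Cm[0],W[...,1]-Cm[1])<.045); S=W[m]; print(len(S),S.min(0),S.max(0))
E
```

```text
[0.53631809 0.03823598 0.105     ] [ 0.59021919 -0.13063159  0.105     ] 0.17726134703121948 [ 0.56326864 -0.04619781  0.105     ]
[ 0.56338432 -0.0462989 ]
False [ 0.52449944 -0.25700085  0.09167773]
open 0.018561323208984137
16.525 0.018723398810539787 [-0.02619883  0.1646131  -0.83479285] [ 0.56327734 -0.04697939  0.24010761]
342 [ 0.52819691 -0.08202571  0.15440219] [ 0.59676596 -0.01142066  0.16399198]
```

View pics/s3.png

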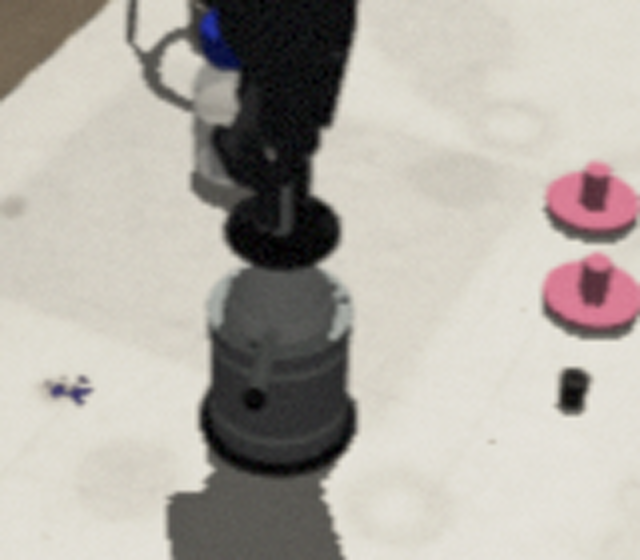

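Scene view: the lid is held level (disc at about (282,230) in the crop), centred over the vessel within about 1 mm. Now lowering.

```bash
python3 - <<'E'
from h import *
P=[.5636,-.0460]
env.movel([*P,.212],.1); print(env.get_state()["tcp_pos"])
print(env.movel([*P,.1955],.02,stop_force=4)); s=env.get_state(); print(s["tcp_pos"],s["force"],s["time"])
if s["tcp_pos"][2]<.2:
    env.grip(.085); env.movel([*P,.30],.15); 
    env.movel([P[0]-.05,P[1]+.25,.30],.25); print(env.get_state()["time"])
for n in("top","scene"):
    p,dd=camera(n); cv2.imwrite(f"pics/{n}4.png",p); np.save(f"{n}4.npy",dd)
W=cloud("top",np.load("top4.npy"))[150:250,290:390].reshape(-1,3); r=np.hypot(*(W[:,:2]-C).T)
for a,b in((.11,.13),(.135,.155)):
    S=W[(r<.045)&(W[:,2]>a)&(W[:,2]<b)]; 
    if len(S): print(len(S),S.min(0),S.max(0),np.median(S,0)); 
    if len(S)>20: print("plane",np.linalg.lstsq(np.c_[S[:,:2]-C,np.ones(len(S))],S[:,2],rcond=None)[0])
A=cv2.imread("pics/top4.png");B=cv2.imread("pics/scene4.png")
cv2.imwrite("pics/m4.png",np.vstack([cv2.resize(A[160:240,290:410],(720,480))[:300],cv2.resize(B[170:270,250:490],(720,300))]))
E
```

```text
[ 0.56319122 -0.04596559  0.21116994]
True
[ 0.5637025  -0.04590677  0.19706017] [-0.5608529   0.08308911  5.88957846] 17.775
20.4417
588 [ 0.52991371 -0.08820416  0.11009975] [ 0.59668771 -0.00397626  0.12758218] [ 0.5620711  -0.04625363  0.11818133]
plane [-0.00272084 -0.00346655  0.11812199]
57 [ 0.55447546 -0.0564966   0.1377736 ] [ 0.57134527 -0.03760989  0.15000822] [ 0.56266098 -0.04679496  0.14601098]
plane [ 0.1389815  -0.08350375  0.14579016]
```

View pics/m4.png

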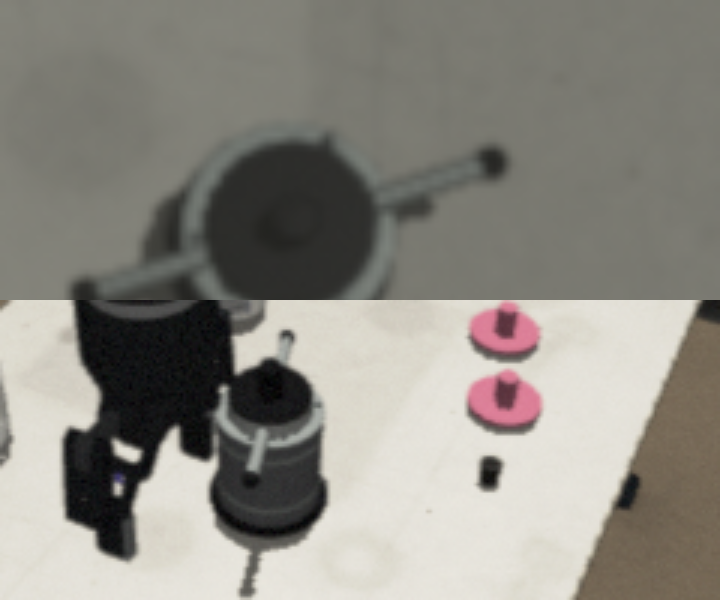

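The disc lies level with its top at 118 mm, which is the home rim height of 112 mm plus 6 mm. It is centred, and the gripper is clear.

```bash
python3 -c "
from h import *
job.job_done(); print(env.get_state()['time'])"
```

```text
the job is handed in; nothing more can be done
the job is handed in; nothing more can be done
```

The vessel is fully home, the black lid sits on its mouth, and the job is handed in. It took about 20.5 s of the 54 s allowed.

- **Turning the vessel:** I pushed one side arm about 2.1 rad clockwise with the closed fingers until the hard stop. The rim then measured 112.2 mm, against 112 mm for home (124 mm before).
- **Setting the lid:** I gripped the lid by its knob, lowered it until it touched the rim, let go and moved clear. The disc's top is level to within about 0.4% slope and at 118.1 mm, against 118 mm expected. It is centred to about 1 mm.
- **Force at the stop:** The 16 N stop limit did not trigger during the turning. The fingers pressed with about 34 N at the stop before I backed off. That is below the limits.
- **Glassware and dish:** I kept all moves clear of them and noticed no contact, but I did not measure their positions again at the end.

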